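Release a platen roller from the two-button rack

TASK

On the typewriter repair bench, press the two orange buttons of the roller rack down together, one fingertip on each, and hold both down until the black roller has rolled down the ramp and come to rest in the tray at the end; then let both buttons come up again and move clear. Do not touch or lift the roller, never push one button down alone, and leave the other things on the bench where they are.

Things in the scene. Friction and masses are not known exactly. Their poses are not given: they have to be found in the camera images.
- rack: dark green roller rack fixed to the bench. Origin on the bench surface, on its middle line; z up, +x from the console (button end, nearest the robot) down the ramp to the tray, y along the line of the two buttons. Footprint x -131 to 148, y -62 to 62 mm. Console top 40 mm high, x -131 to -57 mm; the two orange buttons are at x -95, y +30 and -30 mm
- rack_gate (a point): middle of the two stop pins, on the ramp surface (34 mm above the bench). The aluminium ramp slopes down 12 degrees towards +x, its side walls start at rack x -57 mm, 66 mm high. Two orange pins, each one piece with its button, stand 6 mm out of the ramp and hold the roller; each sinks flush when its button is 6 mm down. Both must be flush to let the roller go
- rack_tray (a point): centre of the tray floor (8 mm above the bench, light green), 113 mm along the rack's x. The tray runs from rack x 86 to 140 mm; its end wall is 42 mm high
- left_button_top (a point): centre of the top face of the button at rack y +30 mm: orange round cap, 26 mm across, its flat top 14 mm above the console (54 mm above the bench) when up; this point moves down with the cap
- right_button_top (a point): centre of the top face of the button at rack y -30 mm: same size and height as the other, 60 mm from it centre to centre
- left_button (a joint): how far the left button is pressed straight down, m: 0 up, 0.009 fully down. A spring returns it: about 0.9 N starts it and 3 N brings it fully down (6 N for both buttons together)
- right_button (a joint): the same for the right button
- roller: loose black rubber roller with two cream bands, 32 mm diameter, 110 mm long, about 0.18 kg. Origin: its centre; y along its length, x and z turn as it rolls. At the start it lies across the ramp against the pins, centre at rack x -12, z 53 mm; in the tray its centre is at rack x 102 to 124, z 24 mm. It rolls to the tray within a second once both pins are down
- oil_bottle: small amber oil bottle, 40 mm across, 100 mm tall, standing beside the rack; leave it alone
- screwdriver: loose yellow-handled screwdriver, 170 mm long, lying beside the rack; leave it alone
- ribbon_spool: black ring-shaped ribbon spool, 50 mm across, 12 mm high, lying flat on the bench on the button side of the rack; leave it alone
- blue_can: blue spray can, 62 mm across, 175 mm tall, to one side of the rack; leave it alone
- screw_jar: glass jar with steel lid, 64 mm across, 80 mm tall, to one side of the rack; leave it alone
Things that resemble listed ones, but are neither listed nor needed, are in the scene too. Of the things like the roller, leave any that is green or purple; of the rest the larger one is meant.

How it is judged (in metres and radians):
On the way, in this order (a step that is already met when the one before it is completed fails the run):
1. both buttons pressed at least 5 mm down at the same time by the fingers, the roller not yet in the tray (value of joint each of left_button, right_button above 0.005 m and contact force between the fingers and rack above 1 N), for 0.05 s.
2. the roller lies in the tray while both buttons are still held down (x of roller in the frame of rack between 0.096 and 0.132 m and z of roller in the frame of rack below 0.034 m and value of joint each of left_button, right_button above 0.005 m and linear speed of roller below 0.03 m/s), for 0.1 s.
At the end, for the whole second after the job is handed in: The roller lies at rest in the tray (its centre 96 to 132 mm along the rack's x and less than 34 mm above the bench, slower than 30 mm/s) and both buttons are back up (within 1.5 mm) (x of roller in the frame of rack between 0.096 and 0.132 m and z of roller in the frame of rack below 0.034 m and linear speed of roller below 0.03 m/s and value of joint each of left_button, right_button below 0.0015 m); the robot touches nothing.
It fails at once if one button is pushed more than 6 mm down while the other is less than 1 mm down ((value of joint left_button above 0.006 m and value of joint right_button below 0.001 m) or (value of joint right_button above 0.006 m and value of joint left_button below 0.001 m)).
It fails at once if the robot touches the roller (contact force between any of the fingers, the arm and roller above 0.3 N).
It fails at once if the roller is lifted out of the rack (its centre more than 90 mm above the bench) (height (world z) of roller above 0.09 m).
It fails at once if another thing on the bench is moved more than 20 mm (distance of any of oil_bottle, screwdriver, ribbon_spool, blue_can, screw_jar from where it was at the start of the episode above 0.02 m).
It also fails if it takes over 32 s, if anything falls off the work surface, if the arm or the gripper's body presses on something with over 40 N, if the wrist force passes 120 N, or if a joint passes its speed limit or range.

ROBOT

A 6-joint arm with a two-finger parallel gripper is mounted at the origin on the work surface. World frame = base frame: x ahead of the robot, y to its left, z up, the work surface at z = 0. Lengths are in m, angles in degrees, forces in N, time in s.
With the tool pointing down it reaches from about 0.35 to 0.875 m from the base axis. Payload 4.2 kg.
Tool frame: the origin (TCP) lies midway between the tips of the shut fingers; the grasp point (between the pads) lies 19 mm behind it; z points along the fingers, y is the line along which they close (so a half turn about z gives the same grasp; the last joint's range is limited). The gripper opens to 87 mm and grips with 3 to 60 N. Pads are 19 mm wide; open, the fingers measure 117 mm over their backs; the gripper's body (75 mm by 190 mm) begins 51 mm behind the grasp point.
Start: joints at [88.556, 22.042, 0.453, 0, -68.411, -14.817], TCP at [0.175, 0.6, 0.223] pointing down, gripper open.
Joint ranges: [-179.83, 179.83], [-69.29, 118.12], [-61.27, 80.66], [-181.25, 117.63], [-171.15, -9.14], [-177.46, 177.46]. Speed limits (degrees/s): [159.86, 159.86, 180, 180, 180, 180].

INTERFACE

Orientations are given as [roll, pitch, yaw] about the fixed x, y, z axes, in that order (R = Rz(yaw) Ry(pitch) Rx(roll)).
In Python, from workcell import env gives the robot as it stands. The module is installed in compiled form; this text tells all that it offers. Calls block until the motion is done:
- env.goto(position, orientation): joint-space move of the TCP to a pose.
- env.move_straight(position, rotation=None, rate=0.15, force_limit=None): straight line of the TCP; rotation=None keeps the orientation; rate is the mean speed in m/s. With force_limit (N) it stops when the force on the tool has changed by that much, and returns True; else False.
- env.set_joints(angles): joint-space move.
- env.gripper_to(opening, grasp_force=None): opening from 0.0 (shut) to 1.0 (fully open); grasp_force is the grip in N (None keeps the last); returns when the fingers have stopped.
- env.dwell(seconds).
- env.inverse_kinematics(position, orientation): joint angles nearest the present ones, or None.
- env.read_state(): the state.
- env.grab_frame(name): name is "scene" or "top" or "wrist"; returns a dict with "image" (400x640x3 uint8, blue, green, red), "fx", "fy", "cx", "cy" (pixels), "D" ([k1, k2, p1, p2, k3] as OpenCV has them; the pictures are not rectified), "position" and "orientation" of the camera in the world. Camera axes: x right, y up, looking along -z (the intrinsics and any distortion apply to the point x, -y, -z); pixel columns grow to the right and rows downward; lengths in m; the calibration is good to about 2 mm. A picture is of the moment at which its call begins. There is no depth.
A pose or a line that the arm cannot do raises env.Unreachable and nothing moves.
- env.close_job(): hands the job in; it is judged then, once.
Trained networks look in a picture, given as the dict that the camera call returned (one of the last four; its "shot" number tells which), for a name from the list of things; names that differ only in an ending like _2 or _b are one class to them, and where a whole thing is asked for, a point or a joint stands for the part that bears it (a point fixed in the world has none). Each returns a list of dicts, best first, with "score" (0 to 1); they miss things now and then, are a little off and sometimes report something else, mostly with a low value. They report only what shows in the picture. A call takes as long as a camera call. They do not tell look-alikes from the thing itself.
- env.search_frame(picture, thing): "xyz" ([x, y, z] in m, in world coordinates, good to about 4 mm: the middle of the surface that is visible of it).
- env.trace(picture, thing): "mask" (400x640 bool, what is visible of it).
The state is a dict: "clock": time; "joint_positions": joint angles; "qvel": joint speeds; "joint_torque": joint torques, N m; "position": TCP position; "tool_rot": TCP orientation; "force": force on the tool from outside, world axes, zero at the start; "wrist_torque": the same for the moment, N m; "opening": opening from 0.0 (shut) to 1.0 (fully open); "finger_force": force on a finger pad.
Only numpy, scipy, OpenCV 4.12 (cv2) and the standard library are available. Lean on these libraries where they do the work, as an engineer would, in place of code of your own. Each camera call takes 0.05 s, during which the arm holds its last target. There are 200 camera calls.

## Working session

There is one attempt and no reset: what is moved stays moved. The work goes in short steps, each a Python script; the robot and the scene stay as the last script left them, time stands still between calls to the robot, and variables do not carry over. Pictures are saved under pics/ and viewed, at most 10 in all, crops included, and the job is handed in when it is done.

```bash
mkdir -p pics; python3 - <<'E'
from workcell import env
import cv2,numpy as np
for n in ("scene","top"):
    p=env.grab_frame(n); cv2.imwrite(f"pics/{n}1.png",p["image"])
    print(n,np.round(p["position"],3),np.round(p["orientation"],3),p["fx"],p["D"])
    for t in ("rack","left_button_top","roller","rack_tray","oil_bottle","blue_can","screw_jar","ribbon_spool","screwdriver"):
        print(t,[(np.round(r["xyz"],3).tolist(),round(r["score"],2)) for r in env.search_frame(p,t)[:4]])
print(env.read_state()["clock"],env.read_state()["tool_rot"])
E
```

```text
scene [ 1.031 -0.699  1.   ] [42.105 -0.916 31.28 ] 495.9321502287011 [-0.10968638  0.          0.          0.          0.        ]
rack [([0.58, -0.076, 0.03], 0.87), ([0.372, -0.139, 0.011], 0.52)]
left_button_top [([0.46, -0.072, 0.05], 0.56)]
roller [([0.79, -0.17, 0.03], 0.72), ([0.641, 0.124, 0.02], 0.64), ([0.546, -0.076, 0.069], 0.55), ([0.42, 0.136, 0.016], 0.5)]
rack_tray [([0.577, -0.073, 0.034], 0.73)]
oil_bottle [([0.556, 0.057, 0.057], 0.96)]
blue_can [([0.548, -0.434, 0.138], 0.89)]
screw_jar [([0.516, 0.359, 0.058], 0.92), ([0.575, -0.074, 0.035], 0.29)]
ribbon_spool [([0.378, -0.14, 0.012], 0.69)]
screwdriver [([0.57, -0.203, 0.024], 0.87)]
top [ 0.481 -0.006  1.1  ] [  7.015  -0.536 -89.389] 428.24393077545716 [-0.10617113  0.          0.          0.          0.        ]
rack []
left_button_top []
roller [([0.544, -0.071, 0.063], 0.98), ([0.635, 0.13, 0.025], 0.72), ([0.42, 0.134, 0.017], 0.66), ([0.785, -0.164, 0.036], 0.57)]
rack_tray [([0.574, -0.06, 0.039], 0.71)]
oil_bottle [([0.544, 0.069, 0.072], 0.7)]
blue_can [([0.529, -0.403, 0.159], 0.95)]
screw_jar [([0.503, 0.367, 0.08], 0.89), ([0.576, -0.065, 0.04], 0.67)]
ribbon_spool [([0.374, -0.136, 0.009], 0.76)]
screwdriver [([0.559, -0.2, 0.02], 0.68), ([0.504, 0.367, 0.079], 0.64), ([0.575, -0.065, 0.039], 0.44)]
1.0 [-1.79997202e+02  1.47708578e-03 -1.62614987e+01]
```

View pics/top1.png

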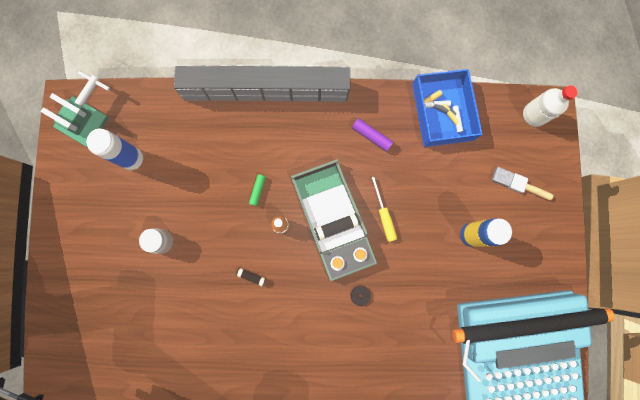

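View pics/scene1.png

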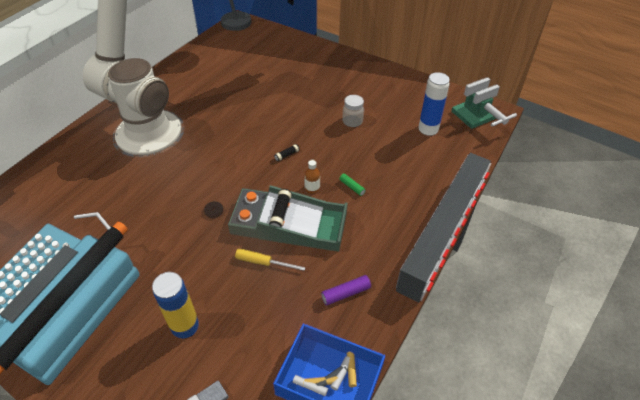

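The roller candidates in the top view are:
- black with cream bands on the rack, (338,227), the larger one
- small black, (251,277)
- green, (257,190)
- purple, (372,135)

I choose the one on the rack. There is only one rack, with its orange buttons at about (337,263) and (360,255). The spool is at (360,295), the screwdriver at (385,210) and the oil bottle at (279,225). Next I'll triangulate the button caps.

```bash
cat > h.py <<'E'
from workcell import env
import cv2,numpy as np
from scipy.spatial.transform import Rotation as R
def px2plane(p,uv,z):
    K=np.array([[p["fx"],0,p["cx"]],[0,p["fy"],p["cy"]],[0,0,1.]])
    n=cv2.undistortPoints(np.array([[uv]],float),K,np.array(p["D"]))[0,0]
    d=R.from_euler("xyz",p["orientation"],degrees=True).as_matrix()@[n[0],-n[1],-1]
    o=np.array(p["position"]); return o+d*(z-o[2])/d[2]
def buttons(p,near,z=.054,rad=.07,amin=20):
    hsv=cv2.cvtColor(p["image"],cv2.COLOR_BGR2HSV)
    m=cv2.inRange(hsv,(5,90,120),(25,255,255))
    n,l,s,c=cv2.connectedComponentsWithStats(m)
    out=[]
    for i in range(1,n):
        q=px2plane(p,c[i],z)
        if s[i,4]>=amin and np.linalg.norm(q[:2]-near)<rad: out.append((s[i].tolist(),c[i].round(1),q.round(4)))
    return out
E
python3 - <<'E'
from h import *
for n in ("scene","top"):
    p=env.grab_frame(n)
    print(n,*buttons(p,[.46,-.072]),sep="\n")
    if n=="top": cv2.imwrite("pics/crop.png",cv2.resize(p["image"][150:300,270:420],None,fx=4,fy=4,interpolation=cv2.INTER_CUBIC))
E
```

```text
scene
([246, 191, 11, 11, 90], array([250.9, 195.7]), array([ 0.4562, -0.0773,  0.054 ]))
([239, 209, 11, 11, 92], array([244.3, 213.6]), array([ 0.4778, -0.133 ,  0.054 ]))
top
([355, 250, 11, 9, 84], array([360.2, 254. ]), array([ 0.4775, -0.1296,  0.054 ]))
([333, 258, 10, 10, 84], array([337.4, 262.7]), array([ 0.456 , -0.0742,  0.054 ]))
```

View pics/crop.png

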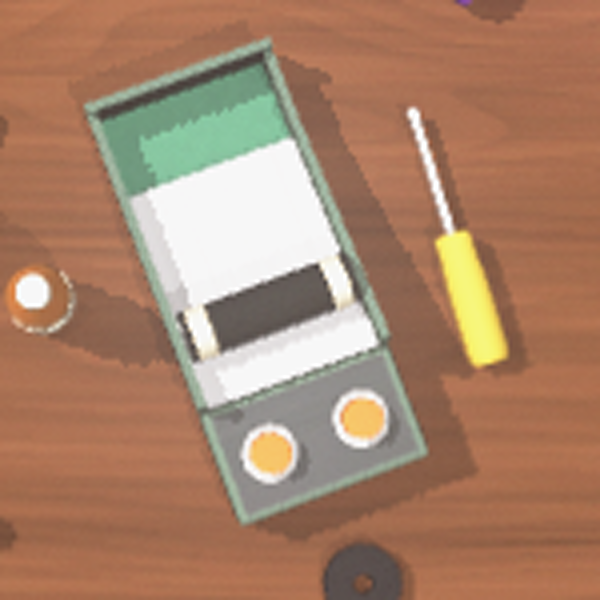

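The close crop confirms it: the black roller with cream bands lies against the pins, and both orange caps are clear. I'll hover and refine with the wrist camera.

```bash
python3 - <<'E'
from h import *
env.goto([.4668,-.1035,.25],[180,0,21.2])
env.goto([.4668,-.1035,.16],[180,0,21.2])
env.gripper_to(.517)
for n in ("wrist","scene"):
    p=env.grab_frame(n); cv2.imwrite(f"pics/{n}2.png",p["image"])
    print(n,p["position"],p["orientation"],*buttons(p,[.46,-.1],rad=.1),sep="\n")
s=env.read_state(); print(s["clock"],s["position"],s["tool_rot"],s["opening"],s["joint_positions"],s["force"])
E
```

```text
wrist
[ 0.53888129 -0.07504217  0.32195326]
[-1.63996294e+01 -4.75830041e-02 -6.88175818e+01]
([272, 177, 30, 31, 741], array([286.7, 191.8]), array([ 0.4569, -0.0734,  0.054 ]))
([341, 177, 31, 31, 740], array([355.8, 191.9]), array([ 0.4781, -0.1283,  0.054 ]))
([339, 250, 27, 19, 249], array([352.5, 260.7]), array([ 0.4172, -0.1506,  0.054 ]))
scene
[ 1.03093319 -0.69928065  0.99951737]
[42.10548983 -0.91559321 31.2800171 ]
([246, 191, 11, 11, 89], array([250.9, 195.8]), array([ 0.4563, -0.0775,  0.054 ]))
([239, 209, 11, 11, 93], array([244.4, 213.7]), array([ 0.4779, -0.1332,  0.054 ]))
5.3 [ 0.4667876  -0.1035154   0.15994449] [-1.79999390e+02  7.61219074e-03  2.12018298e+01] 0.517743582611929 [ 7.02236274e+00  1.12000662e+01 -2.48689197e+01  1.57500243e-03
 -5.39385439e+01  1.04178540e+02] [-0.44229676 -0.53629421 -0.45023785]
```

View pics/wrist2.png

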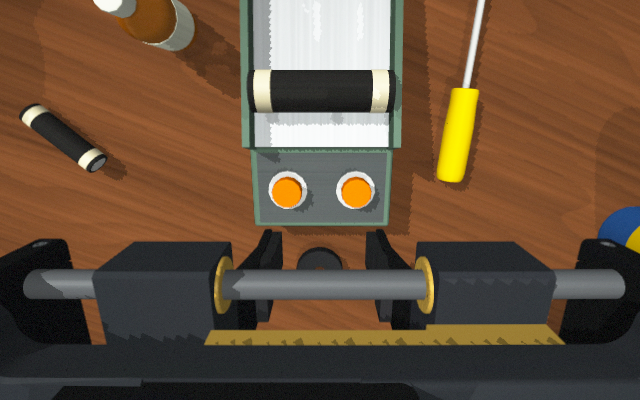

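The wrist view shows the caps at (287,192) and (356,192), the roller at (321,90), and the spool hidden behind the fingers. All three cameras agree within about 3 mm, so I'll press at the mean.

```bash
python3 - <<'E'
from h import *
x,y=.467,-.1027
def show(k):
    s=env.read_state(); print(k,round(s["clock"],2),np.round(s["position"],4),np.round(s["force"],2),np.round(s["wrist_torque"],3),round(s["opening"],3))
show("hover")
env.move_straight([x,y,.07],rotation=[180,0,21.2]); show("above")
r=env.move_straight([x,y,.0455],rate=.02,force_limit=9); show(("down",r))
env.dwell(1.5); show("hold")
for n in ("wrist","scene"):
    p=env.grab_frame(n); cv2.imwrite(f"pics/{n}3.png",p["image"])
    print(n,[(np.round(q["xyz"],3).tolist(),round(q["score"],2)) for q in env.search_frame(p,"roller")])
im=cv2.resize(p["image"][150:270,200:370],None,fx=4,fy=4); cv2.imwrite("pics/scene3c.png",im)
E
```

```text
hover 5.3 [ 0.4668 -0.1035  0.1599] [-0.44 -0.54 -0.45] [-0.037  0.044 -0.038] 0.518
above 6.05 [ 0.4677 -0.1027  0.0705] [ 0.5  -0.09  0.33] [-0.074 -0.067  0.059] 0.518
('down', False) 7.42 [ 0.4669 -0.1027  0.0458] [-1.78  1.08  6.28] [ 0.207  0.528 -0.033] 0.516
hold 8.93 [ 0.4669 -0.1027  0.0458] [-2.41 -0.04  4.39] [0.129 0.574 0.022] 0.515
wrist []
scene [([0.675, -0.026, 0.039], 0.84), ([0.418, 0.134, 0.014], 0.76), ([0.789, -0.169, 0.032], 0.71), ([0.642, 0.121, 0.022], 0.66)]
```

View pics/scene3c.png

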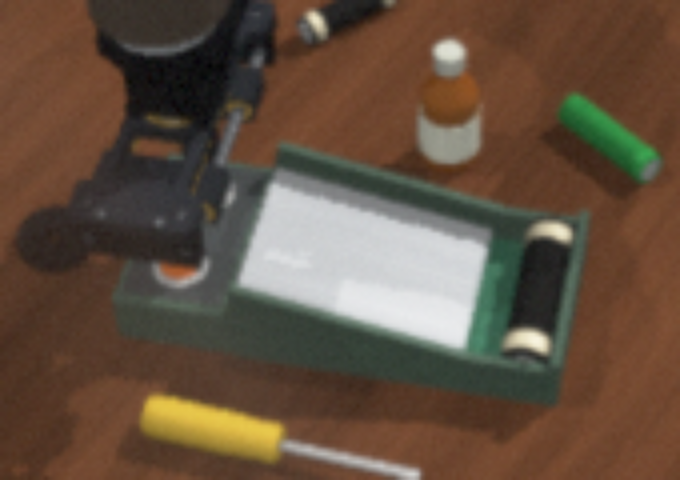

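View pics/wrist3.png

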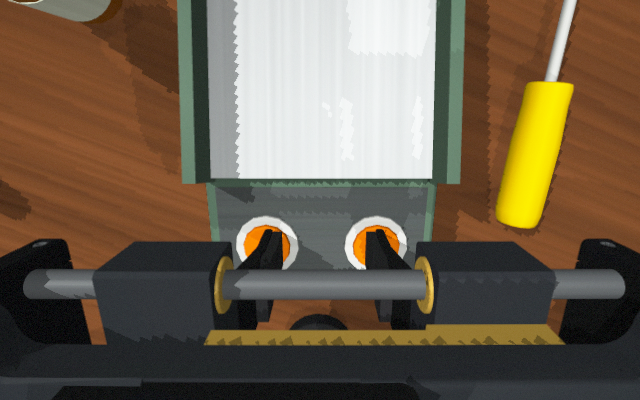

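The roller lies in the tray (crop pixel 540,290) and both caps are down under the fingertips. I'll hold briefly, then release straight up and check.

```bash
python3 - <<'E'
from h import *
env.dwell(1)
env.move_straight([.467,-.1027,.075],rate=.03)
env.move_straight([.467,-.1027,.22],rate=.12)
env.dwell(.3)
for n in ("wrist","top"):
    p=env.grab_frame(n)
    for q in buttons(p,[.467,-.1027],rad=.045): print(n,q)
    print(n,[(np.round(q["xyz"],3).tolist(),round(q["score"],2)) for q in env.search_frame(p,"roller")])
    if n=="wrist": cv2.imwrite("pics/wrist4.png",p["image"])
s=env.read_state(); print(s["clock"],s["position"],s["force"])
E
```

```text
wrist ([0, 0, 640, 269, 87511], array([339.1, 145.5]), array([ 0.503 , -0.1051,  0.054 ]))
wrist ([281, 164, 26, 26, 510], array([293.6, 176.6]), array([ 0.4565, -0.0734,  0.054 ]))
wrist ([339, 164, 25, 26, 511], array([351.1, 176.7]), array([ 0.4778, -0.1285,  0.054 ]))
wrist [([0.417, 0.138, 0.02], 0.59)]
top [([0.67, -0.022, 0.033], 0.93), ([0.784, -0.163, 0.03], 0.62), ([0.638, 0.13, 0.022], 0.55)]
13.1167 [ 0.46700395 -0.10268217  0.21993636] [-0.43229843 -0.41525698 -0.49988183]
```

View pics/wrist4.png

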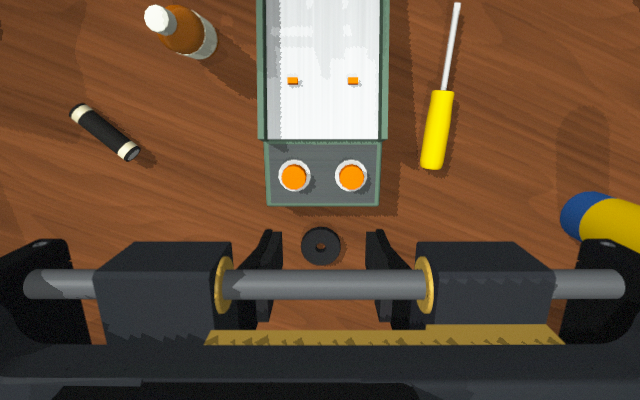

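Both caps are up again and the orange pins stand out of the ramp at (293,81) and (353,81). The roller is in the tray, the other things are undisturbed and the arm is clear.

```bash
python3 -c "
from workcell import env
print(env.close_job())"
```

```text
the job is handed in; nothing more can be done
None
```

I pressed both buttons together and held them until the roller lay in the tray, then let them come back up, moved the arm clear and handed in the job; no pass or fail result was returned.

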